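# Cover the butter with its slate lid

## Robot

A 6-joint arm with a two-finger parallel gripper is mounted at the origin on the work surface. World frame = base frame: x ahead of the robot, y to its left, z up, the work surface at z = 0. Lengths are in mm, angles in degrees, forces in N, time in s.
With the tool pointing down it reaches from about 300 to 850 mm from the base axis. Payload 4.2 kg.
Tool frame: the origin (TCP) lies midway between the tips of the shut fingers; the grasp point (between the pads) lies 19 mm behind it; x points along the fingers, y is the direction in which the jaws open and shut, and the axes are right-handed (so a half turn about x gives the same grasp; the last joint's range is limited). The gripper opens to 91 mm and grips with 3 to 60 N. Pads are 32 mm wide; open, the fingers measure 118 mm over their backs; the gripper's body (76 mm by 178 mm) begins 60 mm behind the grasp point.
Start: joints at [-71.276, 18.312, 89.639, -0, 72.044, -1.146], TCP at [195.441, -540.783, 213.976] pointing down, gripper open.
Joint ranges: [-177.97, 177.97], [-48.28, 115.42], [12.27, 149.76], [-77.06, 257.06], [2.81, 150.46], [-146.56, 146.56]. Speed limits (degrees/s): [147.25, 147.25, 180, 180, 180, 180].

## Interface

Orientations are given as [roll, pitch, yaw] about the fixed x, y, z axes, in that order (R = Rz(yaw) Ry(pitch) Rx(roll)).
In Python, from workcell import env gives the robot as it stands.
- The arm moves only by the shell command python3 -m handwheel 'ROWS' [FORCE]. ROWS is text: rows parted by semicolons, each of 7 numbers parted by spaces: the turn, a rotation vector about the tool's x, y, z in degrees, then the shift along the tool's x, y, z in m, then the finger opening in m, from 0 to 0.0912. In form: rx ry rz x y z grip; .... A call has 1 to 12 rows; each row is the pose to reach, as a shift and turn from the pose commanded when the call began, along the tool's axes at that moment; what a row does not reach only later rows make up. A row lasts 1/12 s, in which the tool goes at most 41.7 mm and 7.16 degrees, less where a joint would pass 70% of its speed; a pose out of reach is approached as far as the arm can. A call with a gripper value outside its range is refused whole. The fingers move at their own pace and stop on an object; FORCE is the grip in N (left out, the last holds). Time passes only in rows, so rows that repeat a pose let the fingers close. It gives the time, the measured TCP pose, the force and the opening at its end, in the units of the state.
- env.state(): the state, without advancing time (a new reading comes with each control period).
- env.grab_frame(name): name is "scene" or "side" or "wrist"; returns the picture (420x560x3 uint8, red, green, blue); there is no depth.
- env.get_calibration(name): a dict with "mtx" (3x3 intrinsics, pixels), "T" (4x4, takes a point from camera to world coordinates); the wrist camera has in their place "hand_eye" (4x4, takes a point from camera to tool coordinates, whose origin is the TCP and whose axes are the tool frame's). Camera axes: x right, y up, looking along -z (the intrinsics and any distortion apply to the point x, -y, -z); pixel columns grow to the right and rows downward; lengths in mm; the calibration is good to about 2 mm. A picture is of the moment at which its call begins: read the wrist's pose just before it. get_calibration takes no time and is no camera call.
- env.job_done(): hands the job in, once; it reports no verdict.
The state is a dict: "time_s": time; "qpos": joint angles; "qvel": joint speeds; "effort": joint torques, N m; "ee_pos": TCP position; "ee_rot": TCP orientation; "force": force on the tool from outside, world axes, zero at the start; "torque": the same for the moment, N m; "gripper_width": finger opening in mm.
Only numpy, scipy, OpenCV 4.12 (cv2) and the standard library are available. Lean on these libraries where they do the work, as an engineer would, in place of code of your own. Each camera call takes 0.05 s, during which the arm holds its last target. There are 200 camera calls.

## Task

Put the thin slate lid back on the butter dish. It lies sunk flush in the recess of the chopping board, where its sides cannot be gripped: press lightly on its top and slide it out over the open edge of the board until enough overhangs, pinch it there by its two long edges, lift it off and set it down gently and level on the dish, centred between the two raised ends, and let go. The slate cracks if it is pressed hard or dropped, and the dish and the other things on the counter must stay where they are.

Things in the scene. Friction and masses are not known exactly. Their poses are not given: they have to be found in the camera images.
- lid: loose dark grey slate tile, 130 (x) x 60 (y) x 6 mm, about 0.13 kg; origin at the centre of its underside. Starts in the board's recess, x along the board's x, top flush with the board's, near end 4 to 16 mm inside the open edge. Slides with friction about 0.3, less than fingertips on slate. It hardly yields (about 0.2 mm per 10 N). Cracks if pressed or knocked with over 30 N on the board, 50 N on the dish
- board: fixed pale wooden chopping board, 260 (x) x 200 (y) x 50 mm high; origin at the centre of its underside. In its top a 6 mm deep, 70 mm wide, 150 mm long recess with straight walls and a floor of thin hard felt, centred at y = +35 mm in the board's frame, open at the board's -x edge and closed at the other end; only the lid lies in it
- board_edge (a point): middle of the recess floor's open edge, 44 mm above the counter; axes as the board's: its -x points out over the edge, where the counter is free. The lid tips off when 65 mm of it overhangs
- dish: loose cream stoneware butter dish, 0.75 kg: trough 149 (x) x 48 (y) mm, side walls 55 mm high, butter below the rim; at each x end a 6 mm lip rises to 63 mm, 137 mm apart inside. The lid lies on the side walls between the lips (3.5 mm play at each end), standing out 6 mm on both sides, either end first. Origin at the centre of its underside
- dish_seat (a point): the middle of the dish's rim plane, 55 mm above its underside, axes as the dish's: the centre of the lid's underside belongs here
- ramekin: bystander on the board: white ramekin with berries, 68 mm across, 38 mm high; origin at the centre of its foot
- spoon: bystander on the board: a 130 mm spoon lying along the board's x, less than 25 mm high, on the half without the recess
- shaker: bystander: white salt shaker, 40 mm across, 85 mm high, between the board and the dish; origin at its foot
- carton: bystander: upright red carton, 40 x 85 x 160 mm, beyond the shaker; origin at its foot
Not all that is in view belongs to the job. Of the things that look like the lid, the middle-sized one is meant.

How it is judged:
By the outcome, as a careful person would: the job done as asked, in the order asked, and still so for the second after the job is handed in, with the robot touching nothing.
It also fails if it takes over 58 s, if anything falls off the work surface, if the arm or the gripper's body presses on something with over 40 N, if the wrist force passes 120 N, or if a joint passes its speed limit or range.

## Working session

There is one attempt and no reset: what is moved stays moved. The work goes in short steps, Python scripts to look and compute and a shell command to move; the robot and the scene stay as the last step left them, time stands still between calls to the robot, and variables do not carry over. Pictures are saved under pics/ and viewed, on a budget of 10 in all, crops included, one or two more only if the job needs it, and the job is handed in when it is done.

```bash
mkdir -p pics; ls
python3 - <<'E'
from workcell import env
import cv2,numpy as np
print(env.state())
for n in ("scene","side","wrist"):
    f=env.grab_frame(n); cv2.imwrite(f"pics/{n}0.png",f[:,:,::-1]); print(n,env.get_calibration(n))
E
```

```text
pics
{'time_s': 0.0, 'qpos': array([-7.12745828e+01,  1.83510512e+01,  8.97059929e+01, -1.14973819e-03,
        7.20437820e+01, -1.14542678e+00]), 'qvel': array([ 4.38923699e-02,  2.56170789e-04, -4.33118440e-02,  1.70666814e-05,
        6.14050773e-03, -4.21188266e-02]), 'effort': array([ 2.09067301e-03, -4.12461019e+01, -2.31976408e+01,  7.29205948e-02,
        4.57879307e-02, -1.50719607e-04]), 'ee_pos': array([ 195.28075185, -540.28858832,  213.12899527]), 'ee_rot': array([-90.52427564,  89.89916794, 109.34692377]), 'force': array([0.21022458, 0.46547292, 0.50708713]), 'torque': array([-0.0351849 ,  0.01194993, -0.01743513]), 'gripper_width': 91.4045944421784}
scene {'mtx': array([[471.90826958,   0.        , 280.45833978],
       [  0.        , 471.90826958, 215.55801836],
       [  0.        ,   0.        ,   1.        ]]), 'T': array([[ 8.52757447e-01, -3.31344405e-01,  4.03751932e-01,
         1.03591348e+03],
       [ 5.22306461e-01,  5.42213079e-01, -6.58180019e-01,
        -6.74156704e+02],
       [-8.35311129e-04,  7.72150155e-01,  6.35439565e-01,
         7.88403411e+02]
[... 426 characters left out ...]
+02],
       [-6.78821336e-03,  7.63733335e-01,  6.45496176e-01,
         7.09123247e+02],
       [ 0.00000000e+00,  0.00000000e+00,  0.00000000e+00,
         1.00000000e+00]])}
wrist {'mtx': array([[360.09825465,   0.        , 285.06957726],
       [  0.        , 360.09825465, 206.09501504],
       [  0.        ,   0.        ,   1.        ]]), 'hand_eye': array([[-6.44339341e-05,  2.79686689e-01, -9.60091325e-01,
        -1.70107081e+02],
       [ 9.99999992e-01, -8.96309518e-05, -9.32229210e-05,
         6.56987120e-01],
       [-1.12127109e-04, -9.60091323e-01, -2.79686681e-01,
        -7.92411804e+01],
       [ 0.00000000e+00,  0.00000000e+00,  0.00000000e+00,
         1.00000000e+00]])}
```

View pics/scene0.png

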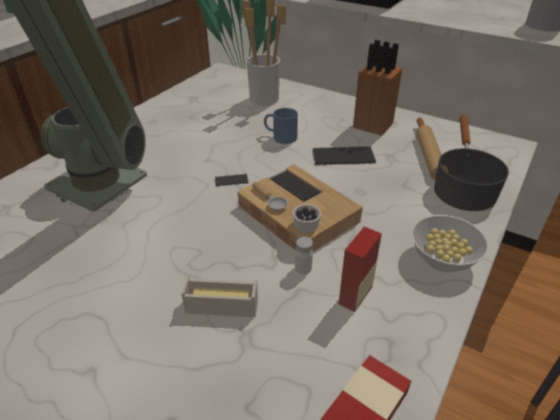

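View pics/side0.png

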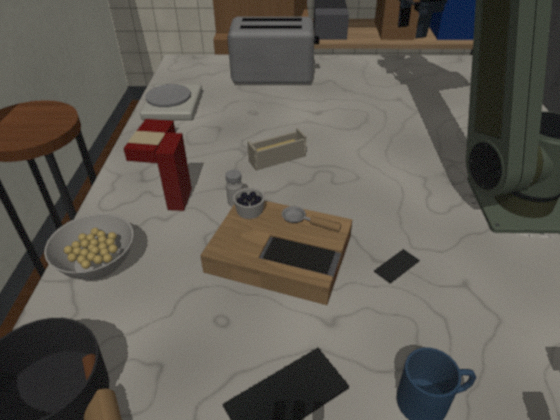

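The lid lookalikes:
- small tile: scene (232,180), side (397,265)
- tile in the board's recess: scene (295,184), side (298,256)
- large tile: scene (344,156), side (285,390)

The middle-sized one is in the board. The dish is at scene (221,298), side (277,150). I'll check the choice in a close crop.

Run:
```python
import cv2,numpy as np
a=cv2.imread("pics/side0.png");b=cv2.imread("pics/scene0.png")
def c(i,x,y,w=100,h=75):
    return cv2.resize(i[y:y+h,x:x+w],(400,300),interpolation=cv2.INTER_CUBIC)
A=cv2.resize(a[190:310,200:360],(400,300),interpolation=cv2.INTER_CUBIC) # x2.5
B=cv2.resize(b[155:260,225:365],(400,300),interpolation=cv2.INTER_CUBIC) # x2.857
C=c(a,230,115);D=c(b,171,260)
o=np.vstack([np.hstack([A,B]),np.hstack([C,D])])
cv2.imwrite("pics/crop1.png",cv2.convertScaleAbs(o,alpha=1.4))
```

```text
(no output)
```

View pics/crop1.png

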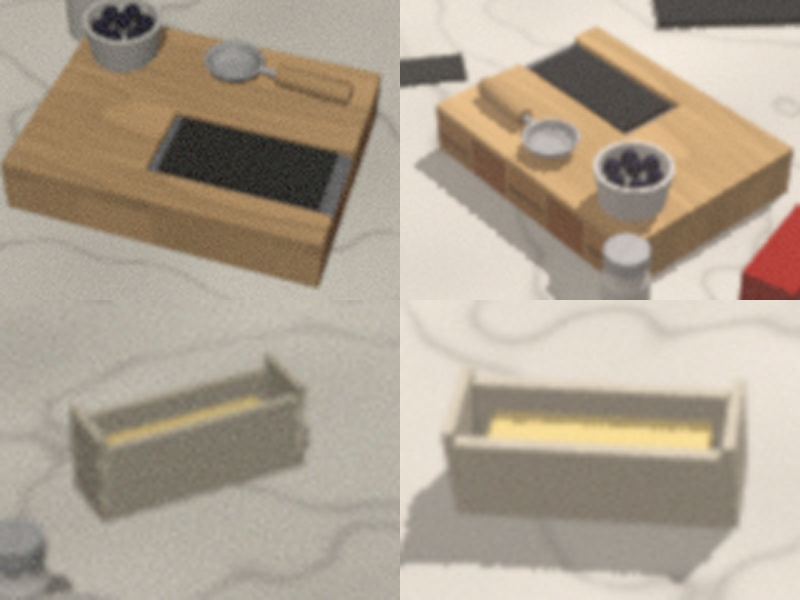

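The crop confirms it: the recess tile is the lid, near its open end at side crop (340,180), which faces the robot (-x). Now I'll fit the poses.

```bash
cat > h.py <<'E'
import numpy as np
from scipy.optimize import least_squares
from workcell import env
cal={n:env.get_calibration(n) for n in("scene","side","wrist")}
def proj(P,n,T=None):
    c=cal[n];T=c["T"] if T is None else T
    p=(np.linalg.inv(T)@np.c_[P,np.ones(len(P))].T)[:3]
    q=c["mtx"]@np.array([p[0],-p[1],-p[2]]);return (q[:2]/q[2]).T
def world(p,xyyaw):
    x,y,a=xyyaw;a=np.radians(a);p=np.asarray(p,float)
    return np.c_[x+p[:,0]*np.cos(a)-p[:,1]*np.sin(a),y+p[:,0]*np.sin(a)+p[:,1]*np.cos(a),p[:,2]]
def ray(uv,n,z,T=None):
    c=cal[n];T=c["T"] if T is None else T
    d=np.linalg.inv(c["mtx"])@[*uv,1];d=T[:3,:3]@[d[0],-d[1],-d[2]];o=T[:3,3]
    return o+d*(z-o[2])/d[2]
def fit(obs,x0,T=None):
    f=lambda x:np.concatenate([(proj(world([p for p,_ in o],x),n,T if n=="wrist" else None)-[u for _,u in o]).ravel() for n,o in obs.items()])
    r=least_squares(f,x0,loss="soft_l1");print("pose",r.x.round(1),"res",f(r.x).round(1));return r.x
E
python3 - <<'E'
from h import *
S=lambda x,y:(200+x/2.5,190+y/2.5)
C=lambda x,y:(225+(x-400)/2.857,155+y/2.857)
bo=[((-130,-100,50),(380,75)),((-130,100,50),(325,248)),((130,100,50),(5,163))]
bc=[((-130,-100,50),(438,103)),((-130,100,50),(595,28)),((130,100,50),(792,152))]
b=fit({"side":[(p,S(*u)) for p,u in bo],"scene":[(p,C(*u)) for p,u in bc]},[550,0,0])
fit({"side":[(p,S(*u)) for p,u in bo]},b);fit({"scene":[(p,C(*u)) for p,u in bc]},b)
print("lid corners",[ray(S(*u),"side",50).round(0) for u in((178,115),(157,171),(323,209),(341,153))],[ray(C(*u),"scene",50).round(0) for u in((676,103),(626,133))])
print("board_edge",world([(-130,35,44)],b))
d4=lambda x,y:(230+x/4,115+(y-300)/4);e4=lambda x,y:(171+(x-400)/4,260+(y-300)/4)
print("dish",[ray(d4(*u),"side",z).round(0) for u,z in(((105,520),0),((305,463),0),((72,405),63),((103,441),63),((268,357),63),((303,385),63))])
print([ray(e4(*u),"scene",z).round(0) for u,z in(((458,512),0),((738,525),0),((447,437),63),((470,370),63),((742,455),63),((745,382),63))])
print("shaker",ray((234,174),"side",85),ray((304,241),"scene",85),"carton",ray((359,240),"scene",160))
E
```

```text
pose [567.9 176.7 -17.6] res [ 0.9 -0.8 -1.  -0.8 -1.8  0.2 -1.4 -0.9  0.  -2.   0.  -2.7]
pose [566.1 177.6 -17.8] res [ 1.9 -0.4 -0.1 -0.3 -0.9  0.4]
pose [571.9 169.7 -18.4] res [-1.5  0.4  0.8 -0.4  0.3 -0.2]
lid corners [array([585., 175.,  50.]), array([599., 239.,  50.]), array([472., 276.,  50.]), array([455., 217.,  50.])] [array([606., 233.,  50.]), array([589., 170.,  50.])]
board_edge [[454.65079157 249.46645756  44.        ]]
dish [array([ 639., -126.,    0.]), array([ 507., -194.,    0.]), array([ 660., -165.,   63.]), array([ 637., -123.,   63.]), array([ 533., -226.,   63.]), array([ 510., -191.,   63.])]
[array([ 533., -237.,    0.]), array([ 663., -167.,    0.]), array([ 537., -238.,   63.]), array([ 518., -196.,   63.]), array([ 671., -170.,   63.]), array([ 645., -129.,   63.])]
shaker [676.46001302   9.65391287  85.        ] [679.23332388   6.281645    85.        ] carton [808.33328402  -7.19261112 160.        ]
```

```bash
cat >> h.py <<'E'
from scipy.spatial.transform import Rotation as Ro
def pose(s=None):
    s=s or env.state();r,p,y=s["ee_rot"];return np.array(s["ee_pos"]),Ro.from_euler("xyz",[r,p,y],degrees=True)
def down(yaw): # tool x down, tool y at world azimuth yaw
    a=np.radians(yaw);y=np.array([np.cos(a),np.sin(a),0]);x=np.array([0,0,-1.]);return Ro.from_matrix(np.c_[x,y,np.cross(x,y)])
def rel(goal,yaw=None):
    p,R=pose();d=R.inv().apply(np.array(goal)-p)/1000
    rv=np.zeros(3) if yaw is None else (R.inv()*down(yaw)).as_rotvec(degrees=True)
    print("row",rv.round(2),d.round(4),"steps",np.linalg.norm(d)/.0417,np.linalg.norm(rv)/7.16)
E
python3 - <<'E'
from h import *
p,R=pose();print(R.as_matrix().round(3),np.degrees(np.arctan2(R.as_matrix()[1,1],R.as_matrix()[0,1])))
for y in(72.3,-107.7): rel((545,215,190),y)
E
```

```text
[[-0.     0.34  -0.94 ]
 [ 0.001 -0.94  -0.34 ]
 [-1.    -0.001 -0.   ]] -70.13058429446592
row [-1.4243e+02 -9.0000e-02  3.0000e-02] [ 0.0241 -0.5916 -0.5856] steps 19.97000829397813 19.8925411158824
row [3.757e+01 2.000e-02 7.000e-02] [ 0.0241 -0.5916 -0.5856] steps 19.97000829397813 5.247135029078162
```

```bash
python3 -m handwheel '-142.4 0 0 0.024 -0.592 -0.586 0.05; -142.4 0 0 0.024 -0.592 -0.586 0.03; -142.4 0 0 0.024 -0.592 -0.586 0; -142.4 0 0 0.024 -0.592 -0.586 0; -142.4 0 0 0.024 -0.592 -0.586 0; -142.4 0 0 0.024 -0.592 -0.586 0; -142.4 0 0 0.024 -0.592 -0.586 0; -142.4 0 0 0.024 -0.592 -0.586 0; -142.4 0 0 0.024 -0.592 -0.586 0; -142.4 0 0 0.024 -0.592 -0.586 0; -142.4 0 0 0.024 -0.592 -0.586 0; -142.4 0 0 0.024 -0.592 -0.586 0' 20; python3 -c "
from h import *
rel((545,215,190),72.3);print(env.state()['qpos'].round(1))"
```

```text
time_s: 1.15
ee_pos: [405.6, -85.2, 199.6]
ee_rot: [36.9, 90.0, -36.9]
force: [0.9, 0.2, -1.2]
gripper_width: 14.2
row [-5.613e+01  3.000e-02 -0.000e+00] [ 0.0095  0.2175 -0.2495] steps 7.940966281193042 7.840038243755911
[-13.4   4.3 110.1  -0.   65.6 -29.6]
```

```bash
python3 -m handwheel '-56.1 0 0 0.01 0.2175 -0.2495 0; -56.1 0 0 0.01 0.2175 -0.2495 0; -56.1 0 0 0.01 0.2175 -0.2495 0; -56.1 0 0 0.01 0.2175 -0.2495 0; -56.1 0 0 0.01 0.2175 -0.2495 0; -56.1 0 0 0.01 0.2175 -0.2495 0; -56.1 0 0 0.01 0.2175 -0.2495 0; -56.1 0 0 0.01 0.2175 -0.2495 0; -56.1 0 0 0.01 0.2175 -0.2495 0; -56.1 0 0 0.01 0.2175 -0.2495 0; -56.1 0 0 0.01 0.2175 -0.2495 0'
python3 - <<'E'
from h import *
import cv2
rel((545,215,190),72.3);s=env.state();f=env.grab_frame("wrist")
print(s["ee_pos"],s["ee_rot"],s["force"],s["qvel"].round(1))
np.savez("w1.npz",p=s["ee_pos"],r=s["ee_rot"])
cv2.imwrite("pics/w1.png",cv2.resize(f[:,:,::-1],(800,600),interpolation=cv2.INTER_CUBIC))
E
```

```text
time_s: 2.07
ee_pos: [546.0, 211.6, 188.9]
ee_rot: [-125.1, 89.9, -143.2]
force: [0.2, -0.3, 0.3]
gripper_width: 0.0
row [-0.4  -0.07  0.1 ] [-0.0011  0.0029 -0.002 ] steps 0.0878897351424701 0.05885452056606736
[545.98629839 211.64412138 188.90568125] [-125.12594007   89.88336272 -143.23087511] [ 0.16030379 -0.32171221  0.32548881] [-1.3 -1.3  0.7  0.1 -0.1 -0.1]
```

View pics/w1.png

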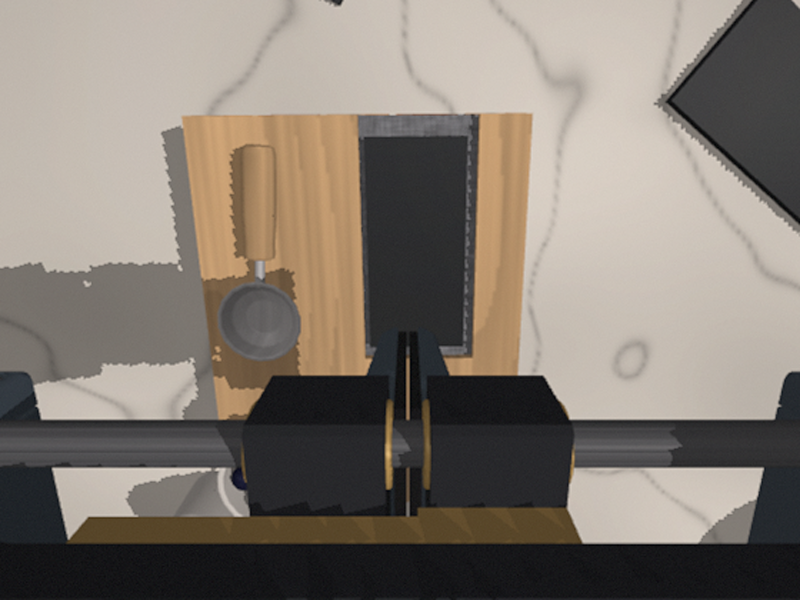

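The wrist view shows the lid's near end at (363–470,136), its far end at (369–465,347) and the board's open edge corners at (184,116) and (532,113).

```bash
cat >> h.py <<'E'
def wT(p,r):
    T=np.eye(4);T[:3,:3]=Ro.from_euler("xyz",r,degrees=True).as_matrix();T[:3,3]=p;return T@cal["wrist"]["hand_eye"]
E
python3 - <<'E'
from h import *
w=np.load("w1.npz");T=wT(w["p"],w["r"]);k=560/800
s=lambda l:[(p,(u[0]*k,u[1]*k)) for p,u in l]
b=fit({"wrist":s([((-130,-100,50),(184,116)),((-130,100,50),(532,113)),((-130,0,50),(358,114.5))])},[568,175,-17.6],T)
print("edge",world([(-130,35,44)],b))
l=fit({"wrist":s([((-65,-30,50),(363,136)),((-65,30,50),(470,136)),((65,-30,50),(369,347)),((65,30,50),(465,347))])},[530,223,-17.6],T)
for x in(0,15,20): print(x,world([(x,0,50)],l))
E
```

```text
pose [570.3 174.5 -17.6] res [-1.2  0.1  1.5  0.  -0.1  0. ]
edge [[457.03767339 247.26812395  44.        ]]
pose [529.8 222.2 -17.8] res [ 1.   0.2 -0.7 -0.2  0.8  0.1 -1.2 -0.1]
0 [[529.76052828 222.21951267  50.        ]]
15 [[544.0411174  217.62987494  50.        ]]
20 [[548.80131377 216.0999957   50.        ]]
```

```bash
python3 -c "
from h import *
rel((547,216.8,60),72.2)"
```

```text
row [-0.35 -0.04  0.07] [ 0.1293  0.0059 -0.0007] steps 3.1028923561862287 0.05063375496268812
```

```bash
python3 -m handwheel '0 0 0 0.04 0.0025 0 0; 0 0 0 0.08 0.0025 0 0; 0 0 0 0.12 0.0025 0 0; 0 0 0 0.129 0.0025 0 0; 0 0 0 0.129 0.0025 0 0;0 0 0 0.129 0.0025 0 0'; python3 -c "
from h import *
rel((547,216.8,50),72.2)"
```

```text
time_s: 2.62
ee_pos: [548.3, 213.9, 61.9]
ee_rot: [33.9, 89.9, 15.8]
force: [0.8, -0.9, 0.6]
gripper_width: 0.4
row [-0.37  0.08 -0.05] [ 0.0119  0.0023 -0.0021] steps 0.29594855415970583 0.05271312392915286
```

```bash
python3 -m handwheel '-0.4 0 0 0.004 0.002 -0.002 0; -0.4 0 0 0.007 0.002 -0.002 0; -0.4 0 0 0.008 0.002 -0.002 0;  -0.4 0 0 0.009 0.002 -0.002 0'; python3 -m handwheel '0 0 0 0.0005 0 0 0;0 0 0 0.001 0 0 0;0 0 0 0.001 0 0 0'
```

```text
time_s: 2.95
ee_pos: [546.7, 217.2, 52.5]
ee_rot: [34.0, 89.9, 16.3]
force: [-0.5, 0.1, -0.2]
gripper_width: 0.5
time_s: 3.2
ee_pos: [546.2, 217.0, 50.6]
ee_rot: [-9.1, 90.0, -26.8]
force: [0.7, -0.6, 0.2]
gripper_width: 0.0
```

```bash
python3 -m handwheel '0 0 0 0.0005 0 0 0;0 0 0 0.0005 0 0 0;0 0 0 0.0005 0 0 0'
```

```text
time_s: 3.45
ee_pos: [546.2, 217.0, 50.2]
ee_rot: [19.8, 90.0, 2.1]
force: [-0.6, -0.3, 0.4]
gripper_width: 0.3
```

```bash
python3 -m handwheel '0 0 0 0.0004 0 0 0;0 0 0 0.0004 0 0 0;0 0 0 0.0004 0 0 0'; python3 -m handwheel '0 0 0 0.0003 0 0 0;0 0 0 0.0003 0 0 0;0 0 0 0.0003 0 0 0'
```

```text
time_s: 3.7
ee_pos: [546.3, 217.0, 50.2]
ee_rot: [34.7, 90.0, 17.0]
force: [-1.1, 0.3, 5.6]
gripper_width: 0.9
time_s: 3.95
ee_pos: [546.3, 217.1, 50.1]
ee_rot: [32.4, 90.0, 14.7]
force: [-2.6, -0.3, 6.6]
gripper_width: 0.7
```

```bash
python3 -m handwheel '0 0 0 0.0003 0 0 0;0 0 0 0.0003 0 0 0;0 0 0 0.0003 0 0 0'; python3 -m handwheel '0 0 0 0 0 -0.003 0;0 0 0 0 0 -0.006 0;0 0 0 0 0 -0.009 0; 0 0 0 0 0 -0.012 0;0 0 0 0 0 -0.012 0'
```

```text
time_s: 4.2
ee_pos: [546.3, 217.1, 50.1]
ee_rot: [33.9, 90.0, 16.2]
force: [-1.7, -0.7, 8.2]
gripper_width: 0.7
time_s: 4.62
ee_pos: [536.2, 221.2, 50.2]
ee_rot: [33.5, 89.8, 15.8]
force: [0.8, -0.1, 5.5]
gripper_width: 0.3
```

```bash
python3 -m handwheel '0 0 0 0.0003 0 0 0;0 0 0 0.0004 -0.0005 -0.003 0;0 0 0 0.0004 -0.0005 -0.006 0; 0 0 0 0.0004 -0.0005 -0.009 0;0 0 0 0.0004 -0.0005 -0.012 0;0 0 0 0.0004 -0.0005 -0.012 0'
python3 - <<'E'
from h import *
import cv2
rel((547-.953*64,216.8+.304*64,50),72.3);s=env.state();f=env.grab_frame("wrist")
np.savez("w2.npz",p=s["ee_pos"],r=s["ee_rot"])
cv2.imwrite("pics/w2.png",cv2.resize(f[60:300,160:400,::-1],(600,600),interpolation=cv2.INTER_CUBIC))
E
```

```text
time_s: 5.12
ee_pos: [525.1, 224.5, 50.2]
ee_rot: [34.0, 89.7, 16.3]
force: [0.8, -0.2, 7.7]
gripper_width: 0.1
row [ 0.03  0.26 -0.18] [-0.     -0.0006 -0.0408] steps 0.979606978316806 0.04429369104091127
```

View pics/w2.png

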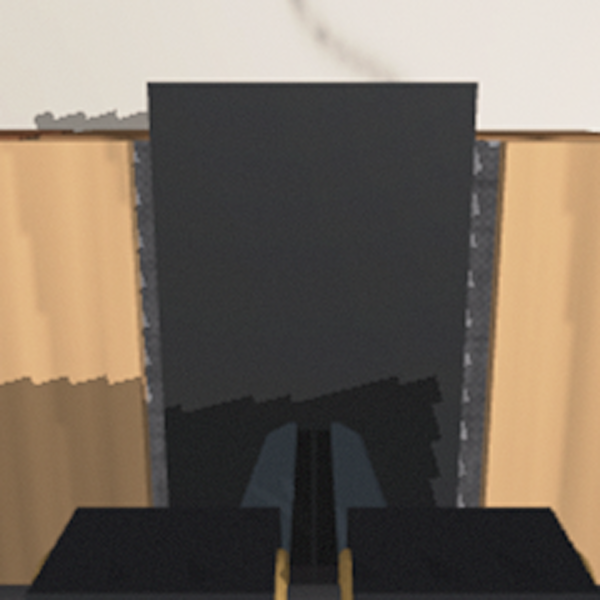

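The lid follows without slipping: its near end is at row 83 and the board edge at row 135, about 10 mm of overhang. I'll continue 40 mm.

```bash
python3 -m handwheel '0 0 0 0.0001 0 -0.003 0;0 0 0 0.0002 0 -0.006 0; 0 0 0 0.0002 0 -0.009 0;0 0 0 0.0002 0 -0.012 0;0 0 0 0.0002 0 -0.015 0; 0 0 0 0.0002 0 -0.018 0; 0 0 0 0.0002 0 -0.02 0; 0 0 0 0.0002 0 -0.02 0'; python3 -m handwheel '0 0 0 0.0001 0 -0.003 0;0 0 0 0.0001 0 -0.006 0; 0 0 0 0.0001 0 -0.009 0;0 0 0 0.0001 0 -0.012 0;0 0 0 0.0001 0 -0.015 0; 0 0 0 0.0001 0 -0.018 0; 0 0 0 0.0001 0 -0.02 0; 0 0 0 0.0001 0 -0.02 0'
```

```text
time_s: 5.83
ee_pos: [506.5, 230.7, 50.1]
ee_rot: [35.1, 89.6, 17.4]
force: [2.2, 0.5, 8.7]
gripper_width: 0.4
time_s: 6.5
ee_pos: [487.6, 236.9, 50.1]
ee_rot: [36.1, 89.6, 18.4]
force: [2.0, -1.4, 9.0]
gripper_width: 0.7
```

```bash
python3 -m handwheel '0 0 0 -0.002 0 0 0;0 0 0 -0.01 0 0 0;0 0 0 -0.04 0 0 0.03;0 0 0 -0.08 0 0 0.09;0 0 0 -0.08 0 0 0.0912;0 0 0 -0.08 0 0 0.0912;0 0 0 -0.08 0 0 0.0912'
python3 - <<'E'
from h import *
import cv2
s=env.state();f=env.grab_frame("wrist")
np.savez("w3.npz",p=s["ee_pos"],r=s["ee_rot"])
cv2.imwrite("pics/w3.png",cv2.resize(f[0:300,80:480,::-1],(800,600),interpolation=cv2.INTER_CUBIC))
E
```

```text
time_s: 7.08
ee_pos: [484.4, 235.7, 128.1]
ee_rot: [-133.1, 89.9, -150.8]
force: [0.2, -0.0, -0.7]
gripper_width: 30.8
```

View pics/w3.png

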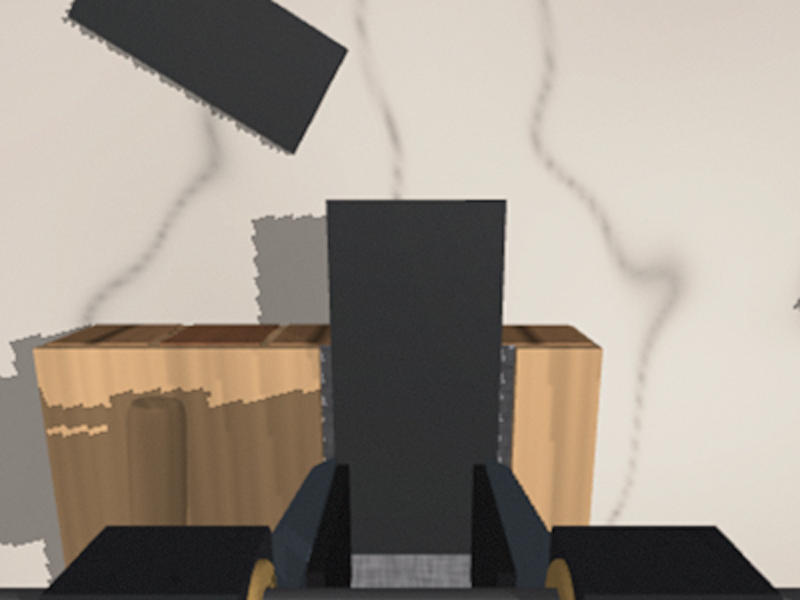

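The lid overhangs about 50 mm (near end at row 200, board edge at row 347) and lies straight. The small tile's closest corner is (295,153), on the counter below the fingertips' height.

Run:
```python
from h import *
w=np.load("w3.npz");T=wT(w["p"],w["r"])
s=lambda u:(80+u[0]/2,u[1]/2)
W=lambda u:ray(s(u),"wrist",50,T).round(1)
a,b,c,d=[W(u) for u in((327,200),(506,200),(36,348),(601,348))]
print(a,b,np.linalg.norm(a-b),c,d,np.linalg.norm(c-d))
e=(c+d)/2; y=(d-c)/np.linalg.norm(d-c); x=np.array([y[1],-y[0],0]); m=(a+b)/2
print("overhang",(e-m)@x,"yaw lid",np.degrees(np.arctan2(*(b-a)[1::-1])),"board",np.degrees(np.arctan2(y[1],y[0])))
p=m+x*24; p[2]=29; print("pinch",p,"dist edge",(e-p)@x); rel(p,72.3)
```

```text
[400.1 233.1  50. ] [418.1 289.5  50. ] 59.20270264101125 [416.  119.5  50. ] [476.  307.8  50. ] 197.6281609487879
overhang 49.624860915147565 yaw lid 72.29957221133282 board 72.32601614416444
pinch [431.96718643 254.01358903  29.        ] dist edge 25.624860915147572
row [ 0.02 -0.1   0.1 ] [ 0.0984  0.002  -0.055 ] steps 2.7039750856131373 0.020438874620652008
```

```bash
python3 -m handwheel '0 0 0 0 0.002 -0.03 0.09;0 0 0 0 0.002 -0.055 0.09;0 0 0 0 0.002 -0.055 0.09;0 0 0 0 0.002 -0.055 0.09;0 0 0 0 0.002 -0.055 0.09;0 0 0 0 0.002 -0.055 0.09'; python3 -c "
from h import *
rel((432,254,29),72.3)"
```

```text
time_s: 7.63
ee_pos: [433.9, 254.4, 127.8]
ee_rot: [-91.6, 90.0, -109.4]
force: [0.2, 0.6, -0.3]
gripper_width: 74.9
row [-0.01 -0.    0.03] [ 0.0988 -0.0009 -0.0017] steps 2.3705449406402734 0.004426412596064669
```

```bash
python3 -m handwheel '0 0 0 0 -0.001 -0.002 0.09;0 0 0 0 -0.001 -0.002 0.09;0 0 0 0.03 -0.001 -0.002 0.09;0 0 0 0.06 -0.001 -0.002 0.09;0 0 0 0.09 -0.001 -0.002 0.09;0 0 0 0.099 -0.001 -0.002 0.09;0 0 0 0.099 -0.001 -0.002 0.09;0 0 0 0.099 -0.001 -0.002 0.09'; python3 -m handwheel '0 0 0 0 0 0 0.075;0 0 0 0 0 0 0.07;0 0 0 0 0 0 0.066' 10
```

```text
time_s: 8.3
ee_pos: [431.6, 254.4, 29.7]
ee_rot: [28.3, 90.0, 10.6]
force: [-0.1, -0.0, -0.2]
gripper_width: 89.9
time_s: 8.55
ee_pos: [432.0, 254.7, 30.7]
ee_rot: [45.6, 89.8, 27.9]
force: [-0.4, 0.1, 0.3]
gripper_width: 72.7
```

```bash
python3 -m handwheel '0 0 0 0.0015 0 0 0.064;0 0 0 0.0015 0 0 0.062;0 0 0 0.0015 0 0 0.06;0 0 0 0.0015 0 0 0.058;0 0 0 0.0015 0 0 0.055;0 0 0 0.0015 0 0 0.055;0 0 0 0.0015 0 0 0.055' 6; python3 -m handwheel '0 0 0 0 0 0 0.05;0 0 0 0 0 0 0.05;0 0 0 0 0 0 0.05;0 0 0 0 0 0 0.05' 28
```

```text
time_s: 9.13
ee_pos: [431.1, 254.3, 27.9]
ee_rot: [36.8, 90.0, 19.1]
force: [-0.2, -0.1, 1.1]
gripper_width: 60.1
time_s: 9.47
ee_pos: [431.1, 254.3, 27.9]
ee_rot: [37.7, 90.0, 20.0]
force: [-1.7, 0.3, 2.2]
gripper_width: 59.4
```

```bash
python3 -m handwheel '0 0 0 -0.002 0 0 0.05;0 0 0 -0.005 0 0 0.05;0 0 0 -0.01 0 0 0.05;0 0 0 -0.018 0 0 0.05;0 0 0 -0.028 0 0 0.05;0 0 0 -0.04 0 0 0.05;0 0 0 -0.055 0 0 0.05;0 0 0 -0.07 0 0 0.05;0 0 0 -0.08 0 0 0.05;0 0 0 -0.08 0 0 0.05;0 0 0 -0.08 0 0 0.05'
python3 - <<'E'
from h import *
import cv2
s=env.state();print(s["torque"],s["force"],s["gripper_width"]);f=env.grab_frame("side");g=env.grab_frame("wrist")
A=cv2.resize(f[130:310,200:440],(800,600),interpolation=cv2.INTER_CUBIC)[:, :]
B=cv2.resize(g,(400,300))
o=np.vstack([np.hstack([cv2.resize(A,(400,300)),B])])
cv2.imwrite("pics/l1.png",cv2.convertScaleAbs(o[:,:,::-1],alpha=1.3))
d=np.array([585,-176]);rel((589,-180,108),-62.3)
E
```

```text
time_s: 10.38
ee_pos: [431.2, 254.4, 108.5]
ee_rot: [44.4, 89.9, 26.8]
force: [-0.9, -0.9, -0.7]
gripper_width: 59.6
[ 0.10498885 -0.05506642 -0.01263624] [-0.92962924 -0.89857487 -0.74481496] 59.564377984935305
row [1.3462e+02 5.0000e-02 9.0000e-02] [-0.0006 -0.3653  0.2829] steps 11.07837915134743 18.80099778175744
```

View pics/l1.png

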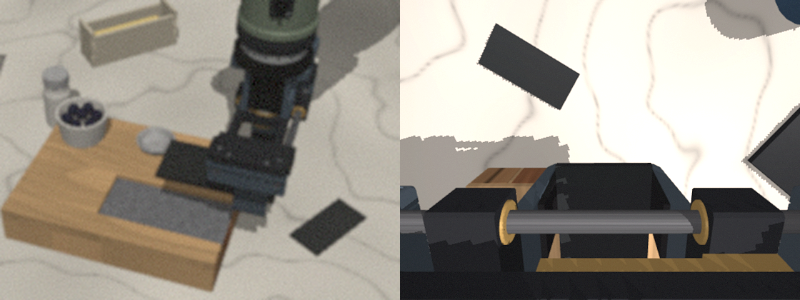

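Grip holds (59.6 mm) and the lid hangs level. The wrist camera looks towards tool -z, so I'll stop short of the dish to see it.

```bash
python3 -c "
from h import *
rel((505,-224,165),-62.3)"
```

```text
row [1.3462e+02 5.0000e-02 9.0000e-02] [-0.0575 -0.4328  0.2161] steps 11.681781276060848 18.80099778175744
```

```bash
python3 -m handwheel '3 0 0 -0.01 -0.01 0.005 0.05;9 0 0 -0.025 -0.03 0.015 0.05;15 0 0 -0.04 -0.055 0.027 0.05;21 0 0 -0.05 -0.08 0.04 0.05;27 0 0 -0.057 -0.105 0.052 0.05;33 0 0 -0.057 -0.13 0.065 0.05;39 0 0 -0.057 -0.155 0.077 0.05;45 0 0 -0.057 -0.18 0.09 0.05;51 0 0 -0.057 -0.205 0.102 0.05;57 0 0 -0.057 -0.23 0.115 0.05;63 0 0 -0.057 -0.25 0.125 0.05;67 0 0 -0.057 -0.26 0.13 0.05'; python3 -c "
from h import *
rel((505,-224,165),-62.3)"
```

```text
time_s: 11.48
ee_pos: [475.6, -35.3, 163.8]
ee_rot: [-71.7, 89.9, -156.7]
force: [-1.1, 0.6, -1.9]
gripper_width: 59.6
row [67.23  0.09  0.07] [-0.0011  0.013   0.1905] steps 4.578648738842393 9.390314566802088
```

```bash
python3 -m handwheel '6 0 0 0 0.001 0.017 0.05;12 0 0 0 0.002 0.034 0.05;18 0 0 0 0.004 0.052 0.05;24 0 0 0 0.005 0.07 0.05;30 0 0 0 0.006 0.088 0.05;36 0 0 0 0.008 0.106 0.05;42 0 0 0 0.009 0.124 0.05;48 0 0 0 0.011 0.143 0.05;54 0 0 0 0.012 0.162 0.05;60 0 0 0 0.013 0.178 0.05;65 0 0 0 0.013 0.187 0.05;67.5 0 0 0 0.013 0.190 0.05'; python3 -m handwheel '0 0 0 0 0 0 0.05;0 0 0 0 0 0 0.05;0 0 0 0 0 0 0.05'
python3 - <<'E'
from h import *
import cv2
s=env.state();f=env.grab_frame("wrist");print(s["qpos"].round(0))
np.savez("w4.npz",p=s["ee_pos"],r=s["ee_rot"])
cv2.imwrite("pics/w4.png",cv2.resize(f[0:300,80:480,::-1],(800,600),interpolation=cv2.INTER_CUBIC))
E
```

```text
time_s: 12.48
ee_pos: [506.1, -222.4, 163.4]
ee_rot: [-36.6, 89.9, 170.9]
force: [-0.3, 0.5, -1.4]
gripper_width: 59.8
time_s: 12.73
ee_pos: [506.1, -220.5, 164.2]
ee_rot: [-56.7, 89.9, 151.2]
force: [-0.1, 0.2, -0.9]
gripper_width: 59.5
[-25.  18.  97.   0.  65.  37.]
```

View pics/w4.png

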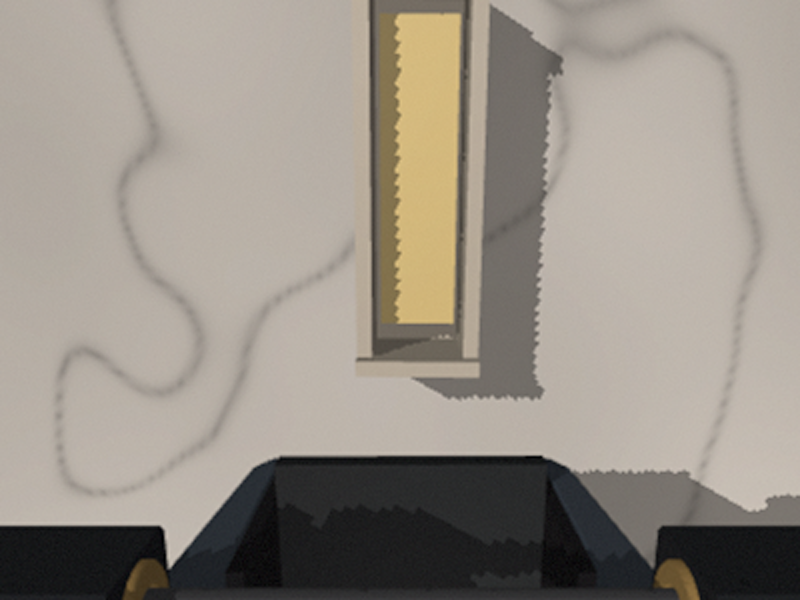

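The dish's near lip spans (357–479, rows 360–377); its long walls run up to (352,0) and (489,0). The lid's gripped end is at row 458, columns 278–547.

Run:
```python
from h import *
w=np.load("w4.npz");T=wT(w["p"],w["r"]);p,R=w["p"],Ro.from_euler("xyz",w["r"],degrees=True)
s=lambda u:(80+u[0]/2,u[1]/2)
W=lambda u,z:ray(s(u),"wrist",z,T)
q=[W(u,63) for u in((357,360),(479,360),(357,376),(479,376))];v=[W(u,55) for u in((356,355),(481,355),(352,0),(489,0))]
print(np.round(q,1),np.round(v,1),"lip w",np.linalg.norm(q[2]-q[3]),"wall w",np.linalg.norm(v[2]-v[3]),np.linalg.norm(v[0]-v[1]))
ax=(v[2]+v[3]-v[0]-v[1])[:2];ax/=np.linalg.norm(ax);yaw=np.degrees(np.arctan2(ax[1],ax[0]));pl=q[2]-q[3]
print("yaw",yaw,"lip yaw",np.degrees(np.arctan2(pl[1],pl[0]))-90)
m=np.mean([(q[0]+q[1])[:2]/2+ax*68.5,(q[2]+q[3])[:2]/2+ax*74.5],axis=0)
mid=np.mean(v,axis=0)[:2];n=np.array([-ax[1],ax[0]])
print("centre via lip",m,"lateral walls vs lip",(mid-m)@n)
zt=p[2]+22; l=[W(u,zt) for u in((278,458),(547,458))];le=np.mean(l,axis=0)
print("lid end tool",R.inv().apply(le-p),np.linalg.norm(l[0]-l[1]))
c=m; tcp=c+ax*42;print("tcp goal",tcp); rel((*tcp,p[2]),yaw-90)
```

```text
[[ 515.3 -193.1   63. ]
 [ 537.2 -234.6   63. ]
 [ 509.6 -196.    63. ]
 [ 531.7 -237.7   63. ]] [[ 515.1 -192.1   55. ]
 [ 538.2 -235.8   55. ]
 [ 626.2 -134.7   55. ]
 [ 648.4 -176.6   55. ]] lip w 47.17196901137846 wall w 47.40730842000249 49.34316780072785
yaw 27.759530755285077 lip yaw 27.90631953964234
centre via lip [ 586.72858818 -182.03221185] lateral walls vs lip -0.25310973432817757
lid end tool [-22.02157663   1.18384133 -25.59730184] 58.697904942104465
tcp goal [ 623.89481547 -162.47021938]
row [0.13 0.03 0.05] [ 0.0002  0.0038 -0.1312] steps 3.1466426539411363 0.019369852969182658
```

```bash
python3 -m handwheel '0 0 0 0 0.0038 -0.02 0.05;0 0 0 0 0.0038 -0.05 0.05;0 0 0 0 0.0038 -0.08 0.05;0 0 0 0 0.0038 -0.11 0.05;0 0 0 0 0.0038 -0.125 0.05;0 0 0 0 0.0038 -0.130 0.05;0 0 0 0.01 0.0038 -0.130 0.05;0 0 0 0.03 0.0038 -0.130 0.05;0 0 0 0.055 0.0038 -0.130 0.05;0 0 0 0.08 0.0038 -0.130 0.05;0 0 0 0.095 0.0038 -0.130 0.05;0 0 0 0.1 0.0038 -0.130 0.05'; python3 -m handwheel '0 0 0 0 0 0 0.05;0 0 0 0 0 0 0.05;0 0 0 0 0 0 0.05;0 0 0 0 0 0 0.05';python3 - <<'E'
from h import *
import cv2
rel((622.7,-163.1,62),-62.2);s=env.state();f=env.grab_frame("wrist");g=env.grab_frame("side")
print(s["torque"].round(3))
np.savez("w5.npz",p=s["ee_pos"],r=s["ee_rot"])
A=cv2.resize(f[90:270,180:380],(600,540),interpolation=cv2.INTER_CUBIC)[:, :]
B=cv2.resize(g[100:190,230:330],(200,180),interpolation=cv2.INTER_CUBIC)
B=cv2.copyMakeBorder(B,0,360,0,0,cv2.BORDER_CONSTANT)
cv2.imwrite("pics/w5.png",np.hstack([A,B])[:,:,::-1])
E
```

```text
time_s: 13.78
ee_pos: [619.3, -163.7, 61.2]
ee_rot: [-39.6, 89.6, 168.2]
force: [-0.1, 0.2, -0.8]
gripper_width: 60.0
time_s: 14.12
ee_pos: [623.9, -164.1, 66.4]
ee_rot: [132.8, 89.8, -19.4]
force: [-0.7, -0.6, -0.8]
gripper_width: 59.8
row [ 0.01 -0.11 -0.12] [ 0.0044 -0.0014  0.0006] steps 0.11195267665777237 0.022897441873614584
[ 0.027 -0.044  0.003]
```

View pics/w5.png

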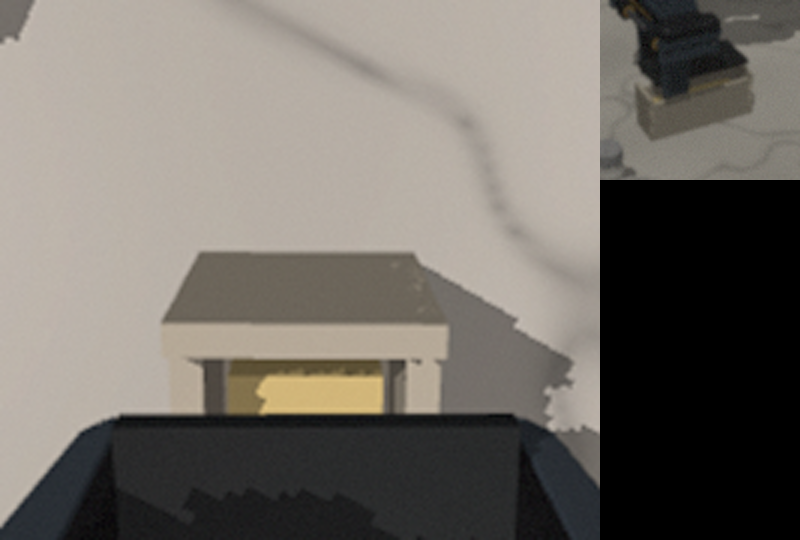

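Run:
```python
from h import *
w=np.load("w5.npz");p=w["p"];R=Ro.from_euler("xyz",w["r"],degrees=True);s=lambda u:(180+u[0]/3,90+u[1]/3)
for dz in (0,-2):
    P=p+[0,0,dz];T=wT(P,w["r"])
    t=lambda u,z:R.inv().apply(ray(s(u),"wrist",z,T)-P)
    a,b,c,d=t((163,323),63),t((447,323),63),t((165,358),63),t((446,358),63)
    e,f=t((122,415),P[2]+16.1),t((515,415),P[2]+16.1);g,h=t((116,426),P[2]+22.1),t((519,426),P[2]+22.1)
    print("lip outer",((a+b)/2).round(1),np.linalg.norm(a-b).round(1),"inner",((c+d)/2).round(1),"lid bot",((e+f)/2).round(1),np.linalg.norm(e-f).round(1),"top",((g+h)/2).round(1),np.linalg.norm(g-h).round(1))
    print("lip angle",np.degrees(np.arctan2((b-a)[2],(b-a)[1])))
```

```text
lip outer [  3.5  -1.  -33. ] 47.2 inner [  3.4  -0.9 -26.9] lid bot [-16.1   1.2 -23.8] 59.4 top [-22.1   1.  -24.2] 58.8
lip angle 0.025624366795134183
lip outer [  1.5  -1.  -33.5] 46.7 inner [  1.4  -0.9 -27.5] lid bot [-16.1   1.2 -23.8] 59.4 top [-22.1   1.  -24.2] 58.8
lip angle 0.025624366795043926
```

```bash
python3 -m handwheel '0 0 0 0.004 -0.001 0 0.05;0 0 0 0.008 -0.002 0.0003 0.05;0 0 0 0.012 -0.002 0.0003 0.05;0 0 0 0.014 -0.002 0.0003 0.05;0 0 0 0.014 -0.002 0.0003 0.05;0 0 0 0.014 -0.002 0.0003 0.05'; python3 -m handwheel '0 0 0 0 0 0 0.05;0 0 0 0 0 0 0.05'; python3 -c "
from h import *
rel((622.7,-163.1,39),-62.2)"
```

```text
time_s: 14.72
ee_pos: [621.9, -162.0, 50.5]
ee_rot: [-36.2, 90.0, 171.7]
force: [-0.1, -0.6, -1.8]
gripper_width: 59.7
time_s: 14.88
ee_pos: [622.2, -162.1, 51.0]
ee_rot: [131.6, 90.0, -20.6]
force: [-0.3, -0.2, -1.3]
gripper_width: 59.7
row [ 0.01 -0.02 -0.02] [0.012  0.0011 0.    ] steps 0.28945161785220946 0.0039973259344888495
```

```bash
python3 -m handwheel '0 0 0 0.002 0 0 0.05;0 0 0 0.004 0 0 0.05;0 0 0 0.006 0 0 0.05;0 0 0 0.008 0 0 0.05;0 0 0 0.009 0 0 0.05;0 0 0 0.009 0 0 0.05;0 0 0 0.009 0 0 0.05'
python3 - <<'E'
from h import *
import cv2
s=env.state();f=env.grab_frame("wrist");print(s["force"],s["torque"])
A=cv2.resize(f[90:270,180:380],(600,540),interpolation=cv2.INTER_CUBIC)
cv2.imwrite("pics/w6.png",A[:,:,::-1])
E
```

```text
time_s: 15.47
ee_pos: [621.9, -162.0, 41.7]
ee_rot: [-26.4, 90.0, -178.6]
force: [0.3, -0.5, -1.1]
gripper_width: 59.7
[ 0.33587085 -0.45501646 -1.09657901] [-0.01258977 -0.11873662 -0.00308404]
```

View pics/w6.png

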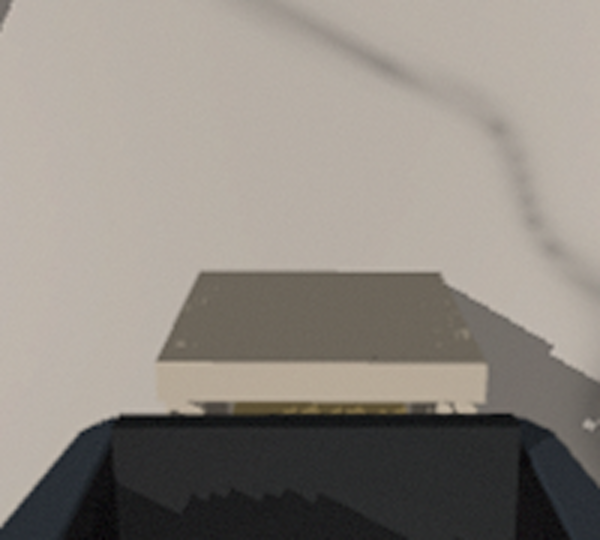

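Run:
```python
from h import *
p=np.array([621.9,-162,41.7]);R=down(-62.2);T=np.eye(4);T[:3,:3]=R.as_matrix();T[:3,3]=p;T=T@cal["wrist"]["hand_eye"]
t=lambda u,z:R.inv().apply(ray((180+u[0]/3,90+u[1]/3),"wrist",z,T)-p).round(1)
print(t((157,362),63),t((488,362),63),t((157,403),63),t((488,403),63),t((122,415),57.8),t((515,415),57.8),t((116,426),63.8),t((519,426),63.8))
```

```text
[-21.3 -22.1 -33.7] [-21.3  25.6 -33.7] [-21.3 -22.4 -27.5] [-21.3  25.8 -27.5] [-16.1 -28.5 -23.8] [-16.1  30.9 -23.8] [-22.1 -28.4 -24.2] [-22.1  30.4 -24.2]
```

Gap to the near lip is 3.5 mm, which is right; the lid is 0.6 mm off sideways. I'll correct that and lower gently.

```bash
python3 -m handwheel '0 0 0 0 0.0006 0 0.05;0 0 0 0.0005 0.0006 0 0.05;0 0 0 0.001 0.0006 0 0.05;0 0 0 0.0015 0.0006 0 0.05;0 0 0 0.0015 0.0006 0 0.05;0 0 0 0.0015 0.0006 0 0.05'; python3 -m handwheel '0 0 0 0.0005 0 0 0.05;0 0 0 0.0005 0 0 0.05;0 0 0 0.0005 0 0 0.05'
```

```text
time_s: 16.02
ee_pos: [622.2, -162.5, 40.3]
ee_rot: [17.2, 90.0, -135.0]
force: [0.0, -0.9, -2.4]
gripper_width: 59.7
time_s: 16.27
ee_pos: [622.3, -162.6, 39.9]
ee_rot: [95.1, 90.0, -57.1]
force: [-0.2, -0.7, -1.3]
gripper_width: 59.5
```

```bash
python3 -m handwheel '0 0 0 0.0005 0 0 0.05;0 0 0 0.0005 0 0 0.05;0 0 0 0.0005 0 0 0.05'; python3 -c "
from h import *
print(env.state()['torque'])"
```

```text
time_s: 16.52
ee_pos: [622.3, -162.6, 39.3]
ee_rot: [66.3, 90.0, -85.9]
force: [-0.4, 0.5, -1.9]
gripper_width: 59.5
[ 0.03840244 -0.05775736 -0.01014022]
```

```bash
python3 -m handwheel '0 0 0 0.0004 0 0 0.05;0 0 0 0.0004 0 0 0.05;0 0 0 0.0004 0 0 0.05'; python3 -m handwheel '0 0 0 0.0003 0 0 0.05;0 0 0 0.0003 0 0 0.05;0 0 0 0.0003 0 0 0.05'
```

```text
time_s: 16.77
ee_pos: [622.3, -162.6, 39.1]
ee_rot: [114.9, 90.0, -37.3]
force: [0.3, 0.1, -0.4]
gripper_width: 59.6
time_s: 17.02
ee_pos: [622.3, -162.6, 39.1]
ee_rot: [126.5, 90.0, -25.7]
force: [-1.4, 0.6, 2.6]
gripper_width: 59.4
```

```bash
python3 -m handwheel '0 0 0 0 0 0 0.05;0 0 0 0 0 0 0.05;0 0 0 0 0 0 0.05' 8; python3 -m handwheel '0 0 0 0 0 0 0.061;0 0 0 0 0 0 0.063;0 0 0 0 0 0 0.067;0 0 0 0 0 0 0.072;0 0 0 0 0 0 0.077;0 0 0 0 0 0 0.077;0 0 0 0 0 0 0.077'; python3 -m handwheel '0 0 0 -0.003 0 0 0.077;0 0 0 -0.015 0 0 0.077;0 0 0 -0.04 0 0 0.077;0 0 0 -0.08 0 0 0.08;0 0 0 -0.11 0 0 0.08;0 0 0 -0.14 0 0 0.08;0 0 0 -0.14 0 0 0.08'; python3 -m handwheel '0 0 0 0 0 0.03 0.08;0 0 0 0 0 0.06 0.08;0 0 0 -0.01 0 0.1 0.08;0 0 0 -0.01 0 0.12 0.08;0 0 0 -0.01 0 0.12 0.08;0 0 0 -0.01 0 0.12 0.08;0 0 0 -0.01 0 0.12 0.08'
python3 - <<'E'
from h import *
import cv2
s=env.state();print(s["force"]);f=env.grab_frame("wrist");g=env.grab_frame("side");k=env.grab_frame("scene")
np.savez("w7.npz",p=s["ee_pos"],r=s["ee_rot"])
A=cv2.resize(f[0:300,130:430],(600,600),interpolation=cv2.INTER_CUBIC)
B=cv2.resize(g[90:190,230:330],(200,200));C=cv2.resize(k[240:340,160:260],(200,200));D=cv2.resize(g[130:310,180:360],(200,200))
cv2.imwrite("pics/w7.png",np.hstack([A,np.vstack([B,C,D])])[:,:,::-1])
E
```

```text
time_s: 17.27
ee_pos: [622.3, -162.6, 39.1]
ee_rot: [122.2, 90.0, -30.0]
force: [-1.5, 0.0, 4.7]
gripper_width: 59.9
time_s: 17.85
ee_pos: [622.3, -162.6, 38.5]
ee_rot: [39.8, 90.0, -112.4]
force: [0.9, 0.2, -0.2]
gripper_width: 76.9
time_s: 18.43
ee_pos: [626.0, -163.5, 187.4]
ee_rot: [136.6, 89.1, -15.6]
force: [0.9, 0.3, 0.9]
gripper_width: 79.6
time_s: 19.02
ee_pos: [517.0, -218.3, 189.1]
ee_rot: [146.9, 89.9, -5.3]
force: [-0.1, -0.2, 0.1]
gripper_width: 80.1
[-0.11480031 -0.19091814  0.1260217 ]
```

View pics/w7.png

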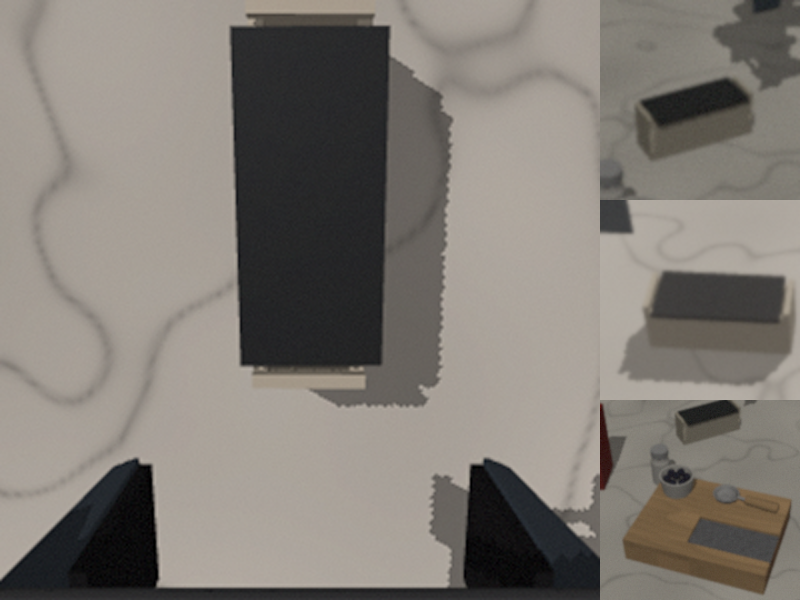

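The lid lies flat between the lips: its ends are at rows 27 and 366, the lips' inner edges at rows 14 and 374. I'll check the centring numerically.

Run:
```python
from h import *
w=np.load("w7.npz");T=wT(w["p"],w["r"]);R=Ro.from_euler("xyz",w["r"],degrees=True)
t=lambda u,z:R.inv().apply(ray((130+u[0]/2,u[1]/2),"wrist",z,T)-w["p"]).round(1)[1:]
print("lid",[t(u,61) for u in((231,27),(390,27),(241,366),(382,366))])
print("lips inner",[t(u,63) for u in((247,14),(374,14),(253,374),(365,374))],"outer",[t(u,63) for u in((253,388),(365,388))])
```

```text
lid [array([ -28.9, -142. ]), array([  30.5, -142. ]), array([-28.6, -12.6]), array([ 31.1, -12.6])]
lips inner [array([ -22.6, -145.9]), array([  24.2, -145.9]), array([-23.4,  -9.6]), array([23.8, -9.6])] outer [array([-23.6,  -3.5]), array([24. , -3.5])]
```

```bash
python3 -c "
from workcell import env
print(env.job_done())"
```

```text
the job is handed in; nothing more can be done
None
```

The slate lid is back on the butter dish, and I handed the job in after about 19 s of robot time. I pressed on the lid with about 8 N and slid it out until about 50 mm overhung. I then pinched its long edges with 28 N, carried it over, set it down with under 5 N and let go.

- **Fit on the dish:** in the last wrist picture the lid lies square between the raised ends. The gaps are about 3.9 and 3.0 mm (3.5 mm each would be exact), and it is about 0.5 mm off centre sideways.
- **Level:** it looks level in both fixed cameras; I did not measure the tilt.
- **Surroundings:** the board, ramekin, spoon, shaker and dish look undisturbed. The carton was mostly outside the last close crops, but the arm passed nowhere near it. At the end the gripper was clear of everything and the force read about zero.
- **Checks that disagreed:** the two fixed cameras differed by 7–10 mm on positions, so I relied on the wrist camera. Just after quick moves the measured tool pose was off by up to 5 mm until the arm settled.

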